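# Switch the ball sorter to the other tray

### The arm

A 6-joint arm with a two-finger parallel gripper is mounted at the origin on a cart in front of the work surface, level with it; the furniture and walls round the work are solid. World frame = base frame: x ahead of the robot, y to its left, z up, the work surface at z = 0. Lengths are in m, angles in rad, forces in N, time in s.
With the tool pointing down it reaches from about 0.325 to 0.9 m from the base axis. Payload 6.1 kg.
Tool frame: the origin (TCP) lies between the finger pads; the fingertips stand 17 mm ahead of it and the grasp point (between the pads) lies 2 mm behind it; z points along the fingers, y is the line along which they close (so a half turn about z gives the same grasp; the last joint's range is limited). The gripper opens to 87 mm and grips with 3 to 60 N. Pads are 19 mm wide; open, the fingers measure 117 mm over their backs; the gripper's body (75 mm by 190 mm) begins 51 mm behind the grasp point.
Start: joints at [-1.276, 0.22, 1.526, -0, 1.395, -0.126], TCP at [0.255, -0.57, 0.24] pointing down, gripper open.
Joint ranges: [-2.98, 2.98], [-0.91, 2.08], [0.09, 2.57], [-1.24, 4.39], [0.2, 2.65], [-2.68, 2.68]. Speed limits (rad/s): [2.57, 2.57, 3.01, 3.14, 3.14, 3.14].

### API

Orientations are given as a 3x3 rotation matrix whose columns are the frame's x, y, z axes.
In Python, from station import robot, viewer, ticket gives the robot as it stands. The module is installed in compiled form; this text tells all that it offers.
- The arm moves only by the tool drive_tool, never from a script. Its arguments are lists of equal length, an entry for each row: "rotation": the turn, a rotation vector about the tool's x, y, z as a fraction of full scale, a list of three; "xyz": the shift along the tool's x, y, z as a fraction of full scale, a list of three; "gripper": the finger opening in mm, from 0 to 87. In form: {"rotation": [[rx, ry, rz], ...], "xyz": [[x, y, z], ...], "gripper": [gripper, ...]}. A call has 1 to 20 rows; each row shifts and turns the commanded pose from where the row before left it, along the tool's axes as they then stand; what a row does not reach is not made up. Full scale, the value 1, is 100 cm for a shift and 180 degrees for a turn. A row lasts 1/8 s, in which the tool goes at most 62.5 mm and 10.7 degrees, less where a joint would pass 70% of its speed; a pose out of reach is approached as far as the arm can. A call with a number of a shift or a turn outside -1 to 1 is refused whole. A call with a gripper value outside its range is refused whole. The fingers move at their own pace and stop on an object; "newtons" is the grip in N (left out, the last holds). Time passes only in rows, so rows that do not move let the fingers close. It gives the time, the measured TCP pose, the force, the opening and the grip force at its end, in the units of the state.
- robot.state(): the state, without advancing time (a new reading comes with each control period).
- viewer.get_image(name): name is "scene" or "top" or "wrist"; returns a dict with "image" (420x560x3 uint8, blue, green, red), "range_z" (420x560 float32, m along the optical axis (not along the pixel's ray), 0 where there is no reading), "intrinsics" (3x3 intrinsics, pixels), "view" (4x4, takes a point from world to camera coordinates). Camera axes: x right, y down, z forward; pixel columns grow to the right and rows downward; lengths in m; the calibration is good to about 2 mm. The wrist camera is an equidistant fisheye: a pixel r from the principal point sees the ray r / f radians off the axis. A picture is of the moment at which its call begins.
- ticket.job_done(): hands the job in; it is judged then, once.
The state is a dict: "time_s": time; "joints": joint angles; "joint_velocities": joint speeds; "joint_efforts": joint torques, N m; "tcp_pos": TCP position; "eef_rot": TCP orientation; "force": force on the tool from outside, world axes, zero at the start; "moment": the same for the moment, N m; "gripper_width": finger opening in m; "finger_force": force on a finger pad.
Only numpy, scipy, OpenCV 4.12 (cv2) and the standard library are available. Lean on these libraries where they do the work, as an engineer would, in place of code of your own. Each camera call takes 0.05 s, during which the arm holds its last target. There are 200 camera calls.

### The job

The wooden-ball sorter still feeds its left, red tray. With closed fingertips, press the raised yellow pad on the right down as far as it goes, so that the seesaw gate rocks over to the right-hand, blue tray; then nudge the waiting blue ball off its ledge toward the gate and let it roll by itself into the blue tray. Push only: do not pick up or carry anything, do not touch the red balls, and leave the things standing round the sorter where they are.

Things in the scene. Friction and masses are not known exactly. Their poses are not given: they have to be found in the camera images.
- sorter: Fixed wooden ball sorter. Origin: on the table (z = 0) under the middle of the seesaw gate; x points away from the robot along the feed chute, y left, z up. In mm in this frame: gate trough along y, 180 long, 52 wide, on a pin along x at z = 55. Feed chute from x = 112 (floor z = 93) down to x = 24 (floor z = 74), 46 wide inside, its side walls reach z = 115 at the upper end.
- ledge (a point): Point on the top of the ledge under the ball's start place, 93 mm above the table; axes as the sorter's. Ledge 52 mm wide, from 16 mm nearer to 20 mm farther in x, open behind. Side strips 6 mm high. The ball lies between two brass bars across the ledge, 2.5 mm high, 10 mm before and behind this point.
- baffle_top (a point): Middle of the top edge of the clear upright baffle, 3 mm thick and 84 mm wide, in front of the gate: 31 mm on the robot's side of the sorter's origin, 114 mm above the table; the press pads stand to both sides of it.
- gate (a joint): Seesaw gate angle, rad: 0 level, positive = right (-y) end down toward the blue tray, negative = left end down toward the red tray. Stops at -0.28 and +0.28. It starts at -0.28 to -0.2 and stays where it is left (friction; about 1.2 N on a pad moves it).
- right_pad (a point): Centre of the top of the right yellow press pad, part of the gate, sticking out of its front; 36 mm wide (y) and free for 18 mm either way in x, 6 mm thick; 70 mm right of the pin and 48 mm in front of the gate's centre line. Its top is about 82 mm above the table with the gate fully left and about 43 mm with the gate fully right.
- left_pad (a point): Centre of the top of the left yellow press pad, the mirror image of the right one; low at the start.
- blue_ball_center (a point): Centre of the blue wooden ball, 40 mm diameter, about 20 g, waiting on the ledge (centre 113 mm above the table). A light push (under 1 N) toward the gate (the sorter's -x) takes it over the brass bar once its centre has moved 10 to 15 mm; pushed 25 mm it surely rolls down the chute onto the gate, then off the gate's low end into the tray there.
- blue_tray (a point): Centre of the inner floor of the blue tray at the right (-y) end, empty at the start; inside 80 x 80 mm, floor 6 mm above the table; outer wall 64 mm high, side walls 44, wall next to the gate 24.
- red_tray (a point): Centre of the inner floor of the red tray at the left (+y) end, same size, holding two red balls.
- red_ball_1_center (a point): Centre of a red wooden ball, 40 mm diameter, in the red tray; leave it.
- red_ball_2_center (a point): Centre of the other red wooden ball, 40 mm diameter, in the red tray; leave it.
- masking_tape: roll of masking tape lying flat behind the red tray, 68 mm across, 24 mm high; a bystander
- nail_tin: flat round tin, green lid, 68 mm across, 32 mm high, behind the blue tray; a bystander
- marker_black: felt marker, white with a black cap, 130 mm long, 14 mm thick, lying in front of the sorter; a bystander

How it is judged:
By the outcome, as a careful person would: the job done as asked, in the order asked, and still so for the second after the job is handed in, with the robot touching nothing.
It also fails if it takes over 40 s, if anything falls off the work surface, if the arm or the gripper's body presses on something with over 40 N, if the wrist force passes 120 N, or if a joint passes its speed limit or range.

## Working session

There is one attempt and no reset: what is moved stays moved. The work goes in short steps, Python scripts to look and compute and a tool call to move; the robot and the scene stay as the last step left them, time stands still between calls to the robot, and variables do not carry over. Pictures are saved under pics/ and viewed, at most 10 in all, crops included, and the job is handed in when it is done.

Besides the shell and the picture viewer there is one more tool, called after "Emit:" as name(argument=value, ...), one argument or row to a line, values as JSON. drive_tool: Moves the arm, as the interface text tells. Shift numbers are shares of 100 cm and turn numbers shares of 180 degrees, none past 1 either way. Its arguments: {"type":"object","properties":{"rotation":{"type":"array","items":{"type":"array","items":{"type":"number","minimum":-1,"maximum":1}}},"xyz":{"type":"array","items":{"type":"array","items":{"type":"number","minimum":-1,"maximum":1}}},"gripper":{"type":"array","items":{"type":"number"}},"newtons":{"type":"number"}},"required":["rotation","xyz","gripper"]}

```bash
mkdir -p pics; cat > h.py <<'E'
import numpy as np, cv2
from station import robot, viewer, ticket
def grab(n,save=None):
    d=viewer.get_image(n)
    if save: cv2.imwrite('pics/'+save,d['image'])
    return d
def world(d,u,v,z=None):
    K=d['intrinsics'];T=np.linalg.inv(d['view'])
    r=np.array([(u-K[0,2])/K[0,0],(v-K[1,2])/K[1,1],1.])
    w=T[:3,:3]@r;o=T[:3,3]
    if z is None: return o+w*d['range_z'][int(v),int(u)]
    return o+w*(z-o[2])/w[2]
def blobs(d,lo,hi,amin=60):
    h=cv2.cvtColor(d['image'],cv2.COLOR_BGR2HSV)
    m=cv2.inRange(h,np.array(lo),np.array(hi))
    n,l,s,c=cv2.connectedComponentsWithStats(m)
    return [(c[i],s[i],l==i) for i in range(1,n) if s[i,4]>=amin]
E
python3 - <<'E'
from h import *
np.set_printoptions(precision=4,suppress=True)
ims=[]
for n in('top','scene'):
    d=grab(n,n+'1.png')
    print(n,np.linalg.inv(d['view'])[:3,3])
    for nm,lo,hi in(('blue',(100,120,40),(130,255,255)),('yellow',(20,120,90),(35,255,255)),('red',(0,150,60),(8,255,255))):
        for c,s,m in blobs(d,lo,hi):
            ys,xs=np.nonzero(m)
            print(nm,c,s,world(d,*c))
print(robot.state()['eef_rot'],robot.state()['time_s'])
E
```

```text
top [0.3863 0.0297 0.9416]
blue [ 28.9475 183.3375] [ 17 173  24  22 400] [0.6091 0.6059 0.0564]
blue [396.8522 197.3019] [388 183  21  28 318] [ 0.561  -0.2108  0.0051]
yellow [ 81.1108 112.4146] [ 71 103  21  20 316] [0.7773 0.5058 0.0395]
yellow [385.0644 220.2704] [376 211  19  21 233] [ 0.4999 -0.1644  0.0785]
yellow [320.4742 237.8866] [312 229  18  19 194] [ 0.4702 -0.0321  0.0487]
red [201.4875  38.9625] [185  32  35  15  80] [0.9619 0.2315 0.0178]
red [198.6546  56.7932] [180  46  40  24 469] [0.9111 0.2363 0.026 ]
red [233.0816  85.1633] [214  60  29  67  98] [0.8468 0.158  0.004 ]
red [201.6616 173.298 ] [151 132 100  62 198] [0.6331 0.2336 0.001 ]
red [283.3046 225.7622] [ 260  201   50   50 1707] [0.5039 0.0472 0.0067]
red [537.0557 230.7869] [523 210  26  43 305] [ 0.4758 -0.5103  0.0071]
red [517.5448 242.2222] [503 222  33  39 279] [ 0.4517 -0.463   0.0113]
red [ 16.0101 257.9443] [  3 244  27  29 592] [0.4453 0.622  0.0573]
red [ 77.1932 261.7859] [ 71 244  13  36 383] [0.4332 0.4855 0.0621]
scene [-0.0321  0.5815  0.6807]
blue [230.9016 120.2295] [228 112   7  14  6
[... 2150 characters left out ...]
4  15  85] [ 0.6618  0.568  -0.0003]
yellow [ 35.4615 347.3669] [ 26 335  20  26 169] [ 0.625   0.5687 -0.0014]
yellow [ 51.7378 395.3811] [ 37 375  31  43 328] [ 0.5053  0.583  -0.0012]
yellow [ 13.3181 394.5043] [  0 379  35  27 349] [0.5505 0.6307 0.0001]
yellow [  5.1099 413.4615] [  0 408  13  12  91] [ 0.5246  0.6517 -0.0004]
red [119.2939 207.3441] [105 196  31  23 279] [0.9074 0.2462 0.0229]
red [277.0178 248.9687] [ 253  225   52   46 1405] [0.4666 0.0827 0.0632]
red [114.5369 370.0886] [100 352  30  37 542] [0.4252 0.4912 0.069 ]
red [ 30.5027 411.8288] [  8 402  42  18 555] [0.4521 0.6165 0.0599]
[[ 0.9128  0.4085 -0.0005]
 [ 0.4085 -0.9128  0.0016]
 [ 0.0002 -0.0017 -1.    ]] 0.1
```

View pics/top1.png

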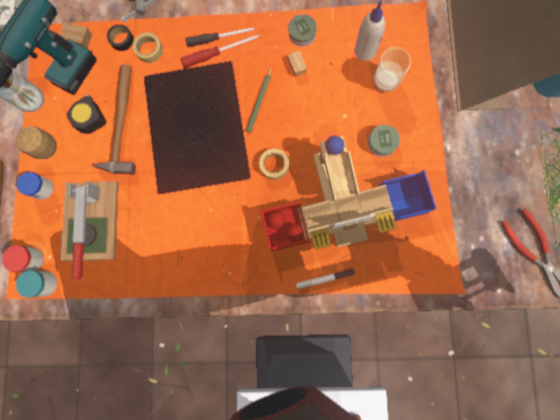

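View pics/scene1.png

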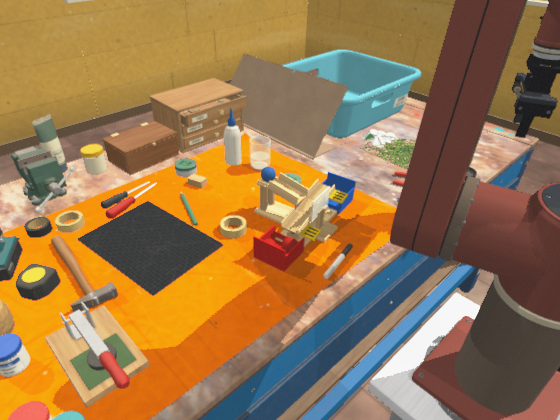

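The top view shows the blue ball at (335,145), the right pad raised at (385,220) and the left pad at (320,238). The marker lies in front, around (325,278). Next I fit the sorter pose from the pads and the ball.

```bash
python3 - <<'E'
from h import *
np.set_printoptions(precision=4,suppress=True)
d=grab('top');s=grab('scene')
P={}
for c,st,m in blobs(d,(100,60,30),(135,255,255),60):
    if abs(c[0]-335)<15 and abs(c[1]-145)<15: print('ball top',c,st,world(d,*c,z=.113),world(d,*c)); 
for c,st,m in blobs(s,(100,60,30),(135,255,255),60):
    if abs(c[0]-268)<10 and abs(c[1]-173)<10: print('ball scene',c,st,world(s,*c,z=.113))
for nm,dd,R,L in(('top',d,(385.06,220.27),(320.47,237.9)),('scene',s,(337.45,195.7),(310.3,232.26))):
    r=world(dd,*R,z=.080);l=world(dd,*L,z=.045)
    y=(l-r)[:2];y/=np.linalg.norm(y);x=np.array([y[1],-y[0]])
    o=(r+l)[:2]/2+.048*x
    print(nm,r,l,'yaw',np.degrees(np.arctan2(x[1],x[0])),'o',o)
E
```

```text
ball top [336.017  144.6023] [329 137  15  16 176] [ 0.6546 -0.0674  0.113 ] [ 0.6481 -0.0651  0.1331]
ball scene [267.7987 173.4935] [261 167  14  14 154] [ 0.6591 -0.0675  0.113 ]
top [ 0.4997 -0.1641  0.08  ] [ 0.4705 -0.0323  0.045 ] yaw 12.503788952519216 o [ 0.532  -0.0878]
scene [ 0.4977 -0.1632  0.08  ] [ 0.4711 -0.0341  0.045 ] yaw 11.673743087101895 o [ 0.5314 -0.0889]
```

Emit:
drive_tool(
  rotation=[
    [0,0,0.037],
    [0,0,0.036],
    [0,0,0],
    [0,0,0],
    [0,0,0],
    [0,0,0],
    [0,0,0],
    [0,0,0],
    [0,0,0],
    [0,0,0],
    [0,0,0],
    [0,0,0],
    [0,0.042,0],
    [0,0.042,0],
    [0,0.042,0],
    [0,0.041,0],
    [0,0,0],
  ],
  xyz=[
    [0,0,0],
    [0,0,0],
    [0.0315,-0.035,0],
    [0.0315,-0.035,0],
    [0.0315,-0.035,0],
    [0.0315,-0.035,0],
    [0.0315,-0.035,0],
    [0.0315,-0.035,0],
    [0.0315,-0.035,0],
    [0.0315,-0.035,0],
    [0.0315,-0.035,0],
    [0.0315,-0.035,0],
    [0,0,0],
    [0,0,0],
    [0,0,0],
    [0,0,0],
    [0,0,0],
  ],
  gripper=[0,0,0,0,0,0,0,0,0,0,0,0,0,0,0,0,0],
  newtons=10,
)

```text
time_s: 2.33
tcp_pos: [0.4961, -0.1669, 0.238]
eef_rot: [[0.851, 0.188, 0.49], [0.162, -0.982, 0.095], [0.499, -0.002, -0.867]]
force: [-0.8, 0.4, -0.3]
gripper_width: 0.0006
finger_force: 0.0
```

Emit:
drive_tool(
  rotation=[
    [0,0,0],
    [0,0,0],
    [0,0,0],
    [0,0,0],
    [0,0,0],
  ],
  xyz=[
    [-0.015,0,0.026],
    [-0.015,0,0.026],
    [-0.015,0,0.026],
    [-0.015,0,0.026],
    [0,0,0],
  ],
  gripper=[0,0,0,0,0],
)

```text
time_s: 2.95
tcp_pos: [0.4973, -0.1655, 0.1173]
eef_rot: [[0.852, 0.192, 0.487], [0.164, -0.981, 0.099], [0.497, -0.004, -0.868]]
force: [-0.9, 0.5, 0.2]
gripper_width: 0.0001
finger_force: 0.0
```

```bash
python3 - <<'E'
from h import *
a=grab('scene')['image'][120:290,190:430]
b=grab('wrist')['image']
a=cv2.resize(a,(560,397),interpolation=cv2.INTER_CUBIC)
cv2.imwrite('pics/c1.png',a);cv2.imwrite('pics/w1.png',b)
E
```

```text
(no output)
```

View pics/c1.png

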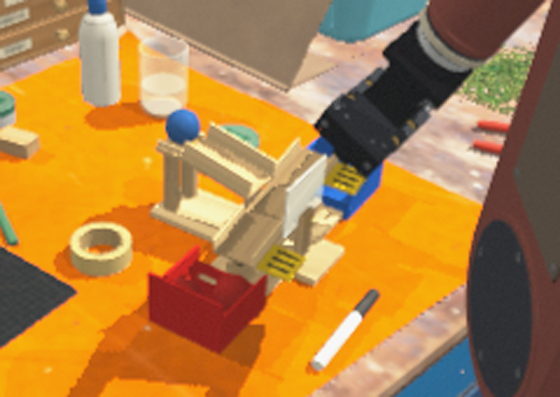

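View pics/w1.png

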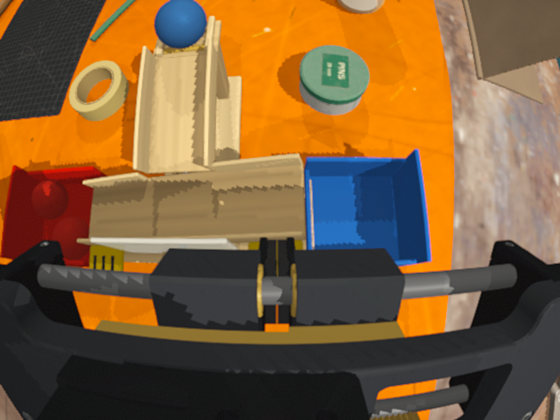

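The wrist view has the closed tips at about (277,250) and the pad spanning about x 267–303. I shift 4 mm right and press down.

Emit:
drive_tool(
  rotation=[
    [0,0,0],
    [0,0,0],
    [0,0,0],
    [0,0,0],
    [0,0,0],
    [0,0,0],
    [0,0,0],
    [0,0,0],
  ],
  xyz=[
    [0,0.004,0],
    [-0.004,0,0.007],
    [-0.004,0,0.007],
    [-0.004,0,0.007],
    [-0.004,0,0.007],
    [-0.004,0,0.007],
    [-0.004,0,0.007],
    [0,0,0],
  ],
  gripper=[0,0,0,0,0,0,0,0],
)

```text
time_s: 4.05
tcp_pos: [0.4986, -0.1702, 0.07]
eef_rot: [[0.85, 0.19, 0.49], [0.164, -0.982, 0.097], [0.5, -0.002, -0.866]]
force: [0.4, -0.2, 0.1]
gripper_width: 0.0006
finger_force: 0.0
```

Emit:
drive_tool(
  rotation=[
    [0,0,0],
    [0,0,0],
    [0,0,0],
    [0,0,0],
  ],
  xyz=[
    [-0.001,0,0.0017],
    [-0.001,0,0.0017],
    [-0.001,0,0.0017],
    [0,0,0],
  ],
  gripper=[0,0,0,0],
)

```text
time_s: 4.55
tcp_pos: [0.4991, -0.1707, 0.0651]
eef_rot: [[0.85, 0.19, 0.492], [0.165, -0.982, 0.095], [0.501, -0.0, -0.866]]
force: [-0.7, 1.6, 0.8]
gripper_width: 0.0004
finger_force: 0.3
```

```bash
python3 - <<'E'
from h import *
s=robot.state();print(s['tcp_pos'],s['force'])
a=grab('scene')['image'][140:260,230:400]
cv2.imwrite('pics/c2.png',cv2.resize(a,(680,480),interpolation=cv2.INTER_CUBIC))
E
```

```text
[ 0.49906833 -0.17072384  0.06510635] [-0.73400872  1.59465359  0.7582813 ]
```

View pics/c2.png

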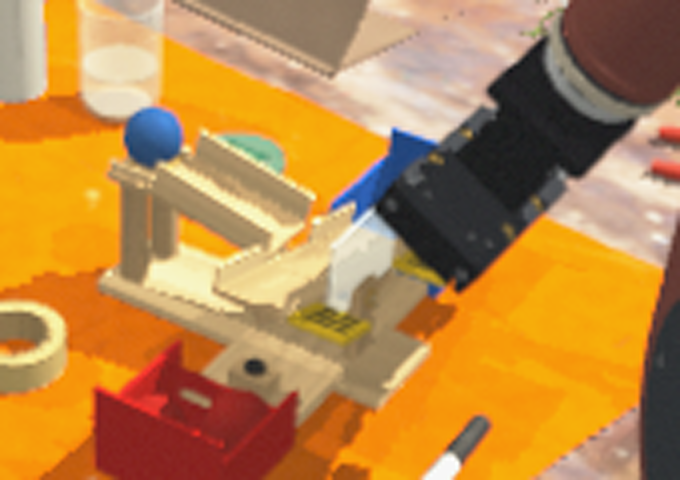

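The gate is rocking over: the left pad, at about (330,320), is now raised. I keep pressing in small steps until the force shows the stop.

Emit:
drive_tool(
  rotation=[
    [0,0,0],
    [0,0,0],
    [0,0,0],
  ],
  xyz=[
    [-0.001,0,0.0017],
    [-0.001,0,0.0017],
    [0,0,0],
  ],
  gripper=[0,0,0],
)

```text
time_s: 4.97
tcp_pos: [0.5001, -0.1712, 0.0628]
eef_rot: [[0.848, 0.191, 0.494], [0.165, -0.982, 0.095], [0.503, 0.001, -0.864]]
force: [-5.3, 1.7, 13.3]
gripper_width: 0.0005
finger_force: 6.0
```

The stop is reached: 13 N at the expected height. I lift, straighten the tool and travel over to behind the ball.

Emit:
drive_tool(
  rotation=[
    [0,0,0],
    [0,0,0],
    [0,0,0],
    [0,0,0],
    [0,0,0],
    [0,-0.042,0],
    [0,-0.042,0],
    [0,-0.042,0],
    [0,-0.041,0],
    [0,0,0],
    [0,0,0],
    [0,0,0],
    [0,0,0],
    [0,0,0],
    [0,0,0],
  ],
  xyz=[
    [0.008,0,-0.014],
    [0.02,0,-0.035],
    [0.025,0,-0.043],
    [0.025,0,-0.043],
    [0.02,0,-0.035],
    [0,0,0],
    [0,0,0],
    [0,0,0],
    [0,0,0],
    [0.046,-0.0143,0],
    [0.046,-0.0143,0],
    [0.046,-0.0143,0],
    [0.046,-0.0143,0],
    [0.046,-0.0143,0],
    [0,0,0],
  ],
  gripper=[0,0,0,0,0,0,0,0,0,0,0,0,0,0,0],
)

```text
time_s: 6.85
tcp_pos: [0.7122, -0.0547, 0.2546]
eef_rot: [[0.981, 0.193, -0.003], [0.193, -0.981, 0.001], [-0.002, -0.002, -1.0]]
force: [-0.8, 0.5, -0.3]
gripper_width: 0.0006
finger_force: 0.0
```

```bash
python3 - <<'E'
from h import *
np.set_printoptions(precision=4,suppress=True)
d=grab('scene')
for c,st,m in blobs(d,(100,60,30),(135,255,255),60):
    if abs(c[0]-268)<10 and abs(c[1]-173)<10: print('ball scene',c,st,world(d,*c,z=.113))
h=[(c,world(d,*c,z=.08)) for c,st,m in blobs(d,(20,120,90),(35,255,255),40) if 295<c[0]<345 and 180<c[1]<240]
print(h)
cv2.imwrite('pics/c3.png',cv2.resize(d['image'][120:260,220:400],(720,560),interpolation=cv2.INTER_CUBIC))
E
```

```text
ball scene [267.7935 173.5419] [261 167  14  15 155] [ 0.6589 -0.0674  0.113 ]
[(array([336.5204, 206.7755]), array([ 0.4676, -0.1231,  0.08  ])), (array([311.94  , 220.1867]), array([ 0.4717, -0.0369,  0.08  ]))]
```

View pics/c3.png

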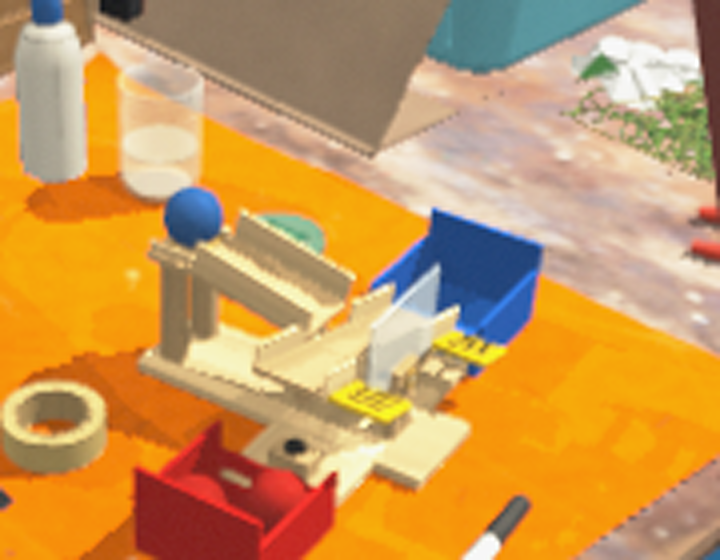

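The gate is now tipped right and holds: left pad up at (370,400), right pad low at (470,348). The ball is still on its ledge at (193,215), so I descend behind it and push gently.

Emit:
drive_tool(
  rotation=[
    [0,0,0],
    [0,0,0],
    [0,0,0],
    [0,0,0],
    [0,0,0],
    [0,0,0],
    [0,0,0],
    [0,0,0],
  ],
  xyz=[
    [0,0.002,0.033],
    [0,0,0.033],
    [0,0,0.033],
    [0,0,0.033],
    [0,0,0],
    [-0.01,0,0],
    [-0.008,0,0],
    [0,0,0],
  ],
  gripper=[0,0,0,0,0,0,0,0],
)

```text
time_s: 7.9
tcp_pos: [0.6937, -0.0627, 0.1274]
eef_rot: [[0.982, 0.19, 0.002], [0.19, -0.982, -0.001], [0.002, 0.001, -1.0]]
force: [-0.2, -0.1, -0.3]
gripper_width: 0.0005
finger_force: 0.0
```

```bash
python3 - <<'E'
from h import *
d=grab('scene')
b=grab('wrist')['image']
a=cv2.resize(d['image'][130:230,220:320],(420,420),interpolation=cv2.INTER_CUBIC)
cv2.imwrite('pics/c4.png',np.hstack([a,b[:, 90:470]]))
E
```

```text
(no output)
```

View pics/c4.png

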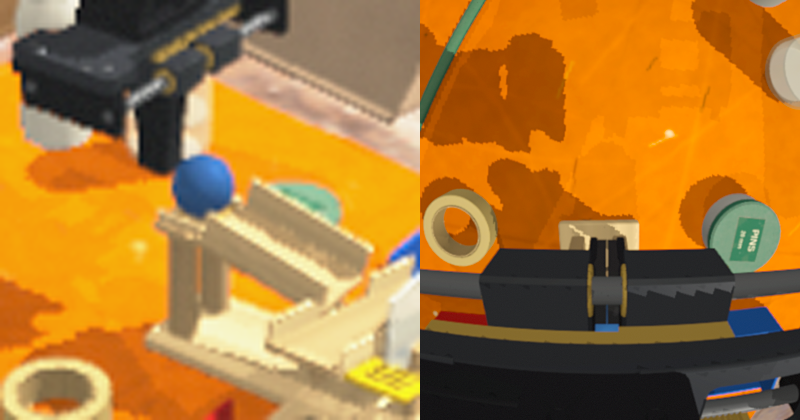

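The closed fingers stand just behind the ball and in line with it. I lower 4 mm and push slowly.

Emit:
drive_tool(
  rotation=[
    [0,0,0],
    [0,0,0],
    [0,0,0],
    [0,0,0],
    [0,0,0],
    [0,0,0],
    [0,0,0],
    [0,0,0],
    [0,0,0],
    [0,0,0],
  ],
  xyz=[
    [0,-0.002,0.004],
    [-0.005,0,0],
    [-0.005,0,0],
    [-0.005,0,0],
    [-0.005,0,0],
    [-0.005,0,0],
    [-0.005,0,0],
    [-0.005,0,0],
    [0,0,0],
    [0,0,0],
  ],
  gripper=[0,0,0,0,0,0,0,0,0,0],
)

```text
time_s: 9.25
tcp_pos: [0.659, -0.067, 0.1215]
eef_rot: [[0.982, 0.19, 0.0], [0.19, -0.982, -0.0], [0.0, 0.0, -1.0]]
force: [-0.4, 1.2, -0.2]
gripper_width: 0.0005
finger_force: 0.0
```

```bash
python3 - <<'E'
from h import *
d=grab('scene')
cv2.imwrite('pics/c5.png',cv2.resize(d['image'][120:260,220:400],(720,560),interpolation=cv2.INTER_CUBIC))
E
```

```text
(no output)
```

View pics/c5.png

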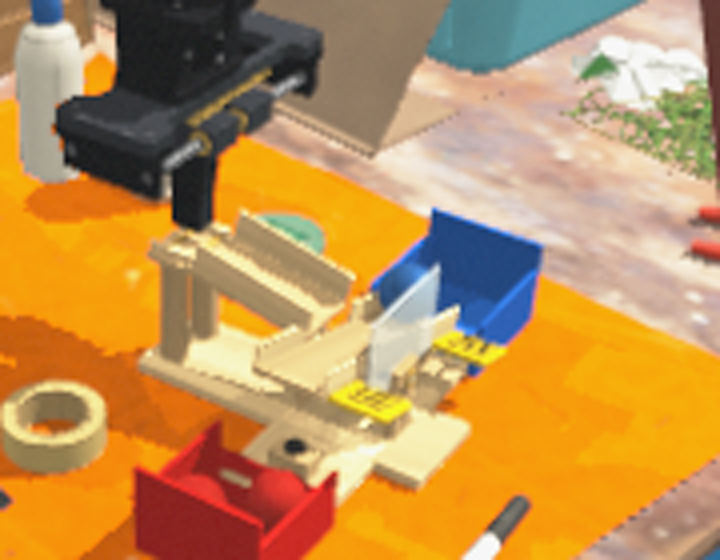

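The ball has left the ledge and appears to lie in the blue tray, at about (405,280). I withdraw straight up and check from above.

Emit:
drive_tool(
  rotation=[
    [0,0,0],
    [0,0,0],
    [0,0,0],
    [0,0,0],
    [0,0,0],
    [0,0,0],
    [0,0,0],
    [0,0,0],
    [0,0,0],
  ],
  xyz=[
    [0.005,0,-0.005],
    [0.005,0,-0.03],
    [0,0,-0.04],
    [0,0,-0.04],
    [0.04,0,0],
    [0.04,0,0],
    [0,0,0],
    [0,0,0],
    [0,0,0],
  ],
  gripper=[0,0,0,0,0,0,0,0,0],
)

```text
time_s: 10.42
tcp_pos: [0.7467, -0.0501, 0.2371]
eef_rot: [[0.982, 0.19, 0.0], [0.19, -0.982, -0.0], [0.0, 0.0, -1.0]]
force: [0.4, 0.4, 0.3]
gripper_width: 0.0007
finger_force: 0.0
```

```bash
python3 - <<'E'
from h import *
d=grab('top');w=grab('wrist')
a=cv2.resize(d['image'][120:300,250:450],(480,432),interpolation=cv2.INTER_CUBIC)
cv2.imwrite('pics/c6.png',a)
z=d['view'];print([ (u,v,world(d,u,v).round(3)) for u,v in((395,190),(400,200),(410,195),(385,220))])
E
```

```text
[(395, 190, array([ 0.445, -0.043,  0.655])), (400, 200, array([ 0.438, -0.046,  0.656])), (410, 195, array([ 0.559, -0.231,  0.04 ])), (385, 220, array([ 0.423, -0.033,  0.662]))]
```

View pics/c6.png

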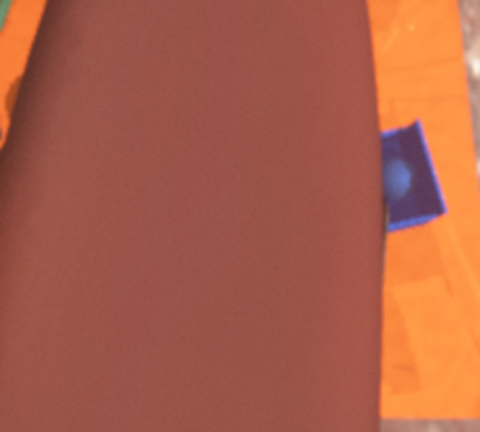

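The top view shows the blue ball inside the blue tray at (398,178), with its top about 40 mm above the table. The gripper is clear, so I hand in.

```bash
python3 -c "
from station import ticket
print(ticket.job_done())"
```

```text
the job is handed in; nothing more can be done
None
```

I pressed the right pad down to its stop, so the gate rocked to the blue side, then nudged the blue ball off its ledge; it rolled into the blue tray, and I handed the job in at about 10.5 s with the arm clear.

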